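# Load a brass tube against the micrometer stop of a cross-drilling jig and clamp it

## Task

Load the brass tube into the cross-drilling jig: lay it in the V-groove from the open end, slide it along the groove under the drill-bush bridge until its end bears on the spindle of the micrometer stop, and keep a light, steady push of 5 to 10 N on it there for about a second; more than 20 N on the spindle spoils the setting. Then press the red clamp handle right down so that the clamp locks the tube while it still sits against the stop. Leave the calipers, the pencil and the hex key alone.

Things in the scene. Friction and masses are not known exactly. Their poses are not given: they have to be found in the camera images.
- tube: loose brass ferrule tube, 16 mm outside diameter, 170 mm long, about 0.13 kg, both ends alike; lies on the bench at first. Origin at its centre, x along its axis (so its ends are at x = -85 and +85 mm)
- jig: fixed cross-drilling jig: grey base plate 230 x 150 x 10 mm (x -110 to 120, y -39 to 111 mm) screwed to the bench. Origin on the bench surface under the groove axis; x runs along the groove towards the stop. Steel V-block 36 mm wide, x -105 (open end) to +30 mm, top at z = 41 mm; the tube lies in its groove with its axis at y = 0, z = 45 mm
- groove_mouth (a point): open end of the 90 degree V-groove (14.6 mm wide at the top of the V-block), on the axis of a tube lying in it: x = -105, z = 45 mm of the jig
- bridge (a point): middle of the underside of the aluminium bridge with the drill bush: x = 13, z = 57 mm of the jig. It spans the groove from x = 0 to 26 mm, opening 40 mm wide, top at z = 75 mm: the tube cannot be lowered in there, only slid through along +x
- stop: fixed micrometer stop behind the bridge: blue foot, origin at the middle of its front face on the groove axis, x away from the tube. Out of it towards the tube projects the steel spindle, 9 mm thick, whose flat end is the stop. The spindle is set anew each time to project 8 to 26 mm; this is not measured, so its end, 34 to 56 mm along the jig's x, must be felt for. It does not give way
- clamp_arm: steel arm of the toggle clamp, 12 mm wide, with a black rubber tip that comes down on the tube at x = -28 mm of the jig; a link joins it to the handle. At the start it stands raised beside the groove (nothing of it nearer than 15 mm to the groove axis in y), its top 115 mm above the bench. Origin on its pivot (y = 42, z = 61 mm of the jig)
- clamp_handle (a joint): angle of the red clamp handle about its pivot, parallel to the jig's x axis at x = -28, y = 65.5, z = 56.5 mm of the jig: 1.15 = open, slanting up and away from the groove; 0 = right down, level, pointing along the jig's +y, where the toggle goes over centre and locks. Stays where it is left; 2 to 3 N at the grip moves it, and it meets a firm limit at 0
- handle_grip (a point): point on the axis of the red handle's round grip (17 mm thick, 36 to 100 mm from the pivot): 80 mm out from the pivot along the handle and 8 mm above the line through it. Its x axis is parallel to the pivot, y outward along the handle, z out of the handle's upper side, on which to press
- calipers: bow-shaped light steel calipers with a brass pivot, 137 x 60 x 5 mm, lying on the bench; leave alone. Origin at the centre of the underside
- pencil: flat red pencil, 134 mm long, 7 mm thick, on the bench; leave alone. Origin at the centre of the underside
- hex_key: dark hex key 85 x 31 x 6 mm on the bench; leave alone. Origin at the centre of the underside

How it is judged (in metres and radians):
On the way:
1. the tube lies in the groove and bears on the spindle with at least 3 N for 0.5 s, the clamp still open (contact force between tube and spindle_c0 above 3 N and value of joint clamp_handle above 0.6 rad and angle between the x axis of tube and the x axis of jig, either way round below 0.05 rad), for 0.5 s.
At the end, for the whole second after the job is handed in: the tube rests in the V-groove (axis within 2 mm and 0.03 rad of it), its end within 1.5 mm of the end of the spindle (whose last 4 mm are spindle_c0: 87 mm from centre to centre), the clamp handle within 0.08 rad of right down and the clamp tip bearing on the tube with over 2 N (value of joint clamp_handle below 0.08 rad and contact force between tube and clamp_arm above 2 N and distance between tube and spindle_c0 below 0.0885 m and y of tube in the frame of jig between -0.002 and 0.002 m and z of tube in the frame of jig below 0.0475 m and angle between the x axis of tube and the x axis of jig, either way round below 0.03 rad and linear speed of tube below 0.01 m/s); the robot touches nothing.
It fails at once if the spindle takes more than 20 N (contact force between tube and spindle_c0 above 20 N).
It fails at once if the calipers is moved more than 20 mm (distance of calipers from where it was at the start of the episode above 0.02 m).
It fails at once if the pencil is moved more than 20 mm (distance of pencil from where it was at the start of the episode above 0.02 m).
It fails at once if the hex key is moved more than 20 mm (distance of hex_key from where it was at the start of the episode above 0.02 m).
It also fails if it takes over 69 s, if anything falls off the work surface, if the arm or the gripper's body presses on something with over 40 N, if the wrist force passes 120 N, or if a joint passes its speed limit or range.

## Robot

A 6-joint arm with a two-finger parallel gripper is mounted at the origin on a cart in front of the work surface, level with it; the furniture and walls round the work are solid. World frame = base frame: x ahead of the robot, y to its left, z up, the work surface at z = 0. Lengths are in mm, angles in degrees, forces in N, time in s.
With the tool pointing down it reaches from about 250 to 775 mm from the base axis. Payload 4 kg.
Tool frame: the origin (TCP) lies at the very end of the fingers, on their centre line; the grasp point (between the pads) lies 19 mm behind it; z points along the fingers, y is the line along which they close (so a half turn about z gives the same grasp; the last joint's range is limited). The gripper opens to 94 mm and grips with 3 to 60 N. Pads are 16 mm wide; open, the fingers measure 119 mm over their backs; the gripper's body (75 mm by 177 mm) begins 78 mm behind the grasp point.
Start: joints at [60.327, 4.996, 78.535, -0, 96.463, -5.907], TCP at [221.665, 503.373, 205.506] pointing down, gripper open.
Joint ranges: [-177.83, 177.83], [-43.37, 116.18], [15.69, 146.23], [-61.86, 241.86], [9.47, 152.12], [-147.06, 147.06]. Speed limits (degrees/s): [159.86, 159.86, 180, 180, 180, 180].

## Interface

Orientations are given as a 3x3 rotation matrix whose columns are the frame's x, y, z axes.
In Python, from station import r, eyes gives the robot as it stands. The module is installed in compiled form; this text tells all that it offers.
- The arm moves only by the shell command python3 -m crank 'ROWS' [FORCE]. ROWS is JSON, a list of rows, each an object of numbers: "hand": the closure in counts, from 0 (fully open) to 255 (shut); "dx", "dy", "dz": the shift along the tool's x, y, z in mm; "ax", "ay", "az": the turn, a rotation vector about the tool's x, y, z in rad. A call has 1 to 12 rows; each row shifts and turns the commanded pose from where the row before left it, along the tool's axes as they then stand; what a row does not reach is not made up. A row lasts 1/10 s, in which the tool goes at most 50 mm and 8.59 degrees, less where a joint would pass 70% of its speed; a pose out of reach is approached as far as the arm can. A call with a gripper value outside its range is refused whole. The fingers move at their own pace and stop on an object; FORCE is the grip in N (left out, the last holds). Time passes only in rows, so rows that do not move let the fingers close. It gives the time, the measured TCP pose, the force, the opening and the grip force at its end, in the units of the state.
- r.get_obs(): the state, without advancing time (a new reading comes with each control period).
- eyes.grab_frame(name): name is "scene" or "top"; returns (picture, depth): 384x512x3 uint8, red, green, blue; 384x512 float32, mm along the optical axis (not along the pixel's ray), 0 where there is no reading.
- eyes.get_calibration(name): a dict with "fx", "fy", "cx", "cy" (pixels), "k1" (the pictures are not rectified: a ray, as slopes to the right and down, at radius r is drawn at 1 + k1 r^2 times it, then the intrinsics apply), "origin" and "rotation" of the camera in the world. Camera axes: x right, y up, looking along -z (the intrinsics and any distortion apply to the point x, -y, -z); pixel columns grow to the right and rows downward; lengths in mm; the calibration is good to about 2 mm. A picture is of the moment at which its call begins. get_calibration takes no time and is no camera call.
- r.sign_off(): hands the job in; it is judged then, once.
The state is a dict: "time": time; "joint_positions": joint angles; "joint_velocities": joint speeds; "effort": joint torques, N m; "tcp_pos": TCP position; "orientation": TCP orientation; "wrist_force": force on the tool from outside, world axes, zero at the start; "ft_torque": the same for the moment, N m; "width": finger opening in mm; "gripper_force": force on a finger pad.
Only numpy, scipy, OpenCV 4.12 (cv2) and the standard library are available. Lean on these libraries where they do the work, as an engineer would, in place of code of your own. Each camera call takes 0.05 s, during which the arm holds its last target. There are 200 camera calls.

## Working session

There is one attempt and no reset: what is moved stays moved. The work goes in short steps, Python scripts to look and compute and a shell command to move; the robot and the scene stay as the last step left them, time stands still between calls to the robot, and variables do not carry over. Pictures are saved under pics/ and viewed, at most 10 in all, crops included, and the job is handed in when it is done.

```bash
mkdir -p pics
cat > h.py <<'E'
import numpy as np, cv2
from station import r, eyes
def ray(name,u,v):
    c=eyes.get_calibration(name)
    K=np.array([[c['fx'],0,c['cx']],[0,c['fy'],c['cy']],[0,0,1.]])
    p=cv2.undistortPoints(np.array([[[u,v]]],float),K,np.array([c['k1'],0,0,0.]))[0,0]
    return np.array(c['origin'],float),np.array(c['rotation'],float)@np.array([p[0],-p[1],-1])
def onz(name,u,v,z):
    o,d=ray(name,u,v); return o+d*(z-o[2])/d[2]
def dep(name,u,v,D):
    o,d=ray(name,u,v); return o+d*D
def snap(name,f,crop=None,scale=1):
    im,D=eyes.grab_frame(name); np.savez('pics/'+f+'.npz',im=im,D=D)
    b=im[:,:,::-1]
    if crop: b=b[crop[1]:crop[3],crop[0]:crop[2]]
    cv2.imwrite('pics/'+f+'.png',cv2.resize(b,None,fx=scale,fy=scale,interpolation=cv2.INTER_CUBIC)); return im,D
E
python3 - <<'E'
from h import *
for n in('scene','top'):
    snap(n,n+'0',None,1.5); print(eyes.get_calibration(n))
o=r.get_obs();print(o)
E
```

```text
{'fx': 444.04961449271633, 'fy': 444.04961449271633, 'cx': 248.1952965830852, 'cy': 191.77805975424042, 'k1': -0.05420703709638051, 'origin': array([ -61.38604973, 1140.58831426,  552.82236415]), 'rotation': array([[-0.85465304,  0.21305593, -0.4734716 ],
       [-0.51912271, -0.36634802,  0.77220511],
       [-0.0089325 ,  0.90575731,  0.42370262]])}
{'fx': 461.9271338078508, 'fy': 461.9271338078508, 'cx': 255.8174803921484, 'cy': 186.64484001365264, 'k1': -0.16066568376268578, 'origin': array([ 269.38797549,  274.41101044, 1094.80368427]), 'rotation': array([[ 0.01324485,  0.98083686, -0.19438013],
       [-0.99979753,  0.01593578,  0.0122864 ],
       [ 0.01514855,  0.19417804,  0.98084933]])}
{'time': 0.1, 'joint_positions': array([ 6.03260596e+01,  5.03561395e+00,  7.86150882e+01, -4.76352625e-04,
        9.64620418e+01, -5.90593175e+00]), 'joint_velocities': array([ 0.04000916, -0.142766  , -0.1087063 ,  0.04267088,  0.01824622,
       -0.08316404]), 'effort': array([ 2.89737181e-03, -3.41251230e+01, -3.03303945e+01,  7.19937379e-02,
        3.03558866e-02, -8.14382929e-05]), 'tcp_pos': array([221.42282553, 502.92902687, 204.42298822]), 'orientation': array([[-9.15184379e-01,  4.03034264e-01, -9.66984975e-04],
       [ 4.03035377e-01,  9.15182795e-01, -1.71378515e-03],
       [ 1.94253876e-04, -1.95815855e-03, -9.99998064e-01]]), 'wrist_force': array([ 0.71721125, -0.07948392, -0.77753508]), 'ft_torque': array([0.01220774, 0.01732436, 0.01075691]), 'gripper_force': 0.0, 'width': 93.73462405647653}
```

View pics/scene0.png

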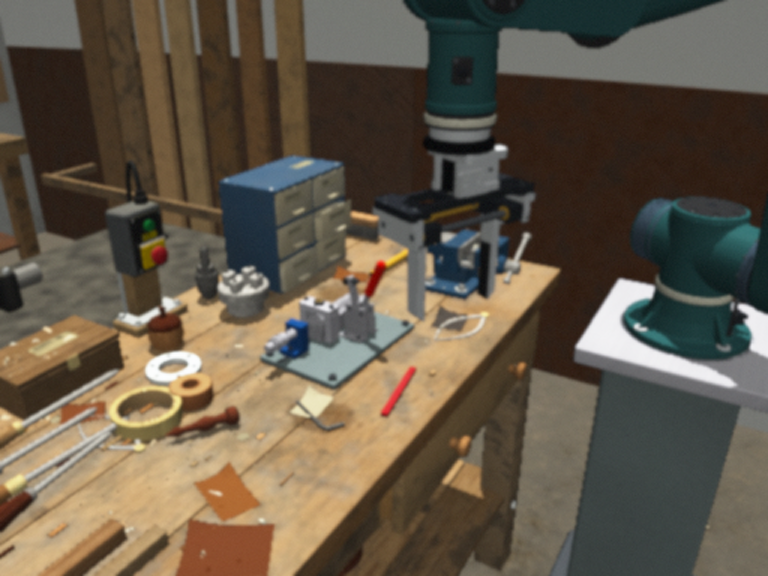

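View pics/top0.png

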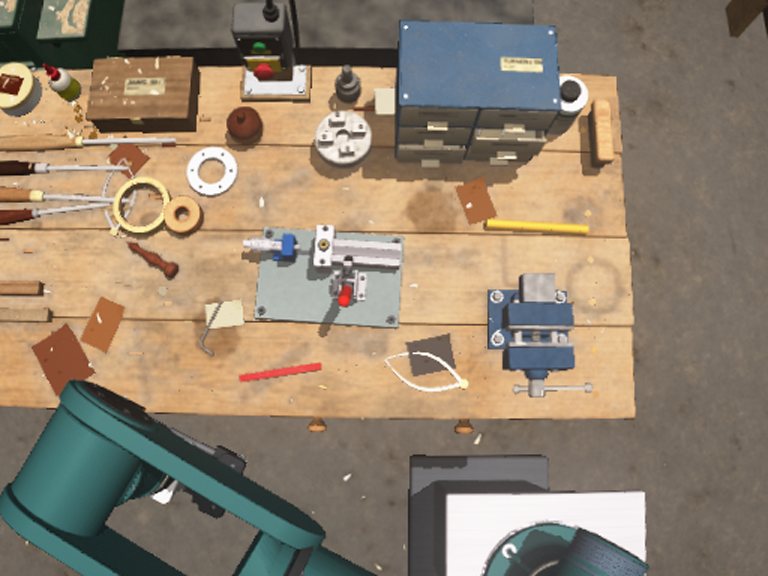

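The scene view shows the jig mid-bench with the stop at its left. In the top view (1.5x pixels), the yellow tube lies at about (537,228) and the jig plate spans (255–403, 228–327). The stop is on the left, so jig x points along about +y of the world, and the red handle points towards the robot. The calipers, pencil and hex key lie below the jig, towards the robot.

Run:
```python
from h import *
d=np.load('pics/top0.npz');im=d['im'];D=d['D']
hsv=cv2.cvtColor(im,cv2.COLOR_RGB2HSV)
m=cv2.inRange(hsv,(22,150,120),(33,255,255)); m[:, :315]=0;m[:140]=0;m[165:]=0
rect=cv2.minAreaRect(cv2.findNonZero(m));print('tube',rect)
b=cv2.boxPoints(rect); P=[onz('top',*p,8) for p in b]; print(np.round(P,1))
ys,xs=np.nonzero(m); Q=np.array([onz('top',x,y,8)[:2] for x,y in zip(xs,ys)])
c=Q.mean(0);_,_,v=np.linalg.svd(Q-c);t=(Q-c)@v[0];print('tube c',c,'axis',v[0],'ang',np.degrees(np.arctan2(v[0][1],v[0][0])),'ext',t.min(),t.max())
# jig plate by colour: bluish-grey low-sat
pl=cv2.inRange(hsv,(60,10,70),(110,90,210)); pl[:,:165]=0;pl[:,275:]=0;pl[:148]=0;pl[222:]=0
pl=cv2.morphologyEx(pl,cv2.MORPH_OPEN,np.ones((3,3)))
rect=cv2.minAreaRect(cv2.findNonZero(pl));print('plate',rect);b=cv2.boxPoints(rect);print(np.round([onz('top',*p,10) for p in b],1))
big=cv2.resize(im[140:225,155:280,::-1],None,fx=6,fy=6,interpolation=cv2.INTER_CUBIC)
cv2.imwrite('pics/jig0.png',big)
cv2.imwrite('pics/plm.png',pl)
```

```text
tube ((358.01068115234375, 149.83677673339844), (66.25115966796875, 3.860560894012451), 3.7517294883728027)
[[580.2  92.6   8. ]
 [590.1  91.8   8. ]
 [582.9 -74.6   8. ]
 [573.  -73.5   8. ]]
tube c [581.60198735   9.49485317] axis [-0.04094799 -0.99916128] ang -92.34680340307663 ext -82.71405412543744 83.48253054474088Traceback (most recent call last):
  File "<stdin>", line 12, in <module>
cv2.error: OpenCV(4.12.0) /io/opencv/modules/imgproc/src/convhull.cpp:143: error: (-215:Assertion failed) total >= 0 && (depth == CV_32F || depth == CV_32S) in function 'convexHull'
```

Run:
```python
from h import *
d=np.load('pics/top0.npz');im=d['im'];D=d['D']
cv2.imwrite('pics/jig0.png',cv2.resize(im[140:225,155:280,::-1],None,fx=6,fy=6,interpolation=cv2.INTER_CUBIC))
hsv=cv2.cvtColor(im,cv2.COLOR_RGB2HSV)
print(im[205,185],hsv[205,185],im[205,255],hsv[205,255])
```

```text
[183 188 183] [ 60   7 188] [178 184 178] [ 60   8 184]
```

View pics/jig0.png

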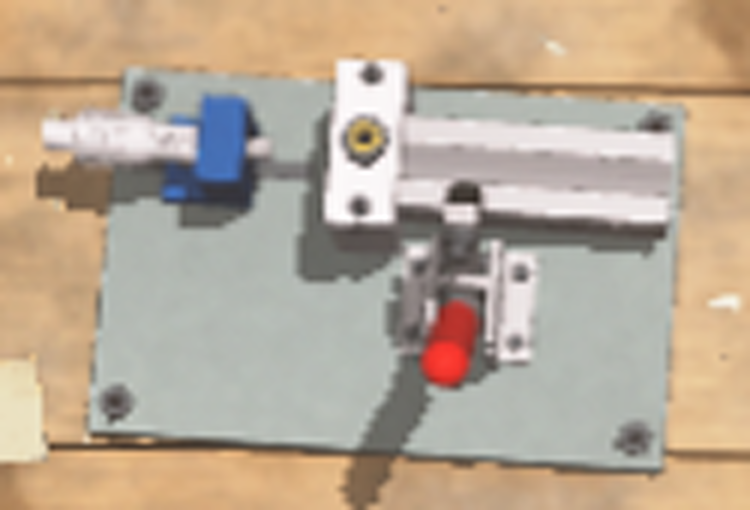

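The crop shows the plate corners at (125,70), (685,105), (660,472) and (92,432). The drill bush is at (364,138), and the V-block's top face at the open end runs from (674,133) to (668,203).

Run:
```python
from h import *
f=lambda x,y,z:onz('top',(x+.5)/6-.5+155,(y+.5)/6-.5+140,z)
W=np.array([f(*p,10)[:2] for p in[(125,70),(685,105),(660,472),(92,432)]])
J=np.array([(120,-39),(-110,-39),(-110,111),(120,111.)])
wc=W.mean(0);jc=J.mean(0)
U,S,V=np.linalg.svd((J-jc).T@(W-wc)); R=(V.T@U.T)
t=wc-R@jc
print('R',R,'t',t,'res',np.round(W-(J@R.T+t),1), 'yaw',np.degrees(np.arctan2(R[1,0],R[0,0])))
inv=lambda p:np.round(R.T@(p[:2]-t),1)
print('bush',inv(f(364,138,77)),'block end',inv(f(674,133,41)),inv(f(668,203,41)),'grip',inv(f(447,363,150)))
for n,p in dict(mouth=(-105,0),bush=(13,0),lay=(-130,0)).items(): print(n,R@np.array(p)+t)
```

```text
R [[ 0.05075928 -0.99871092]
 [ 0.99871092  0.05075928]] t [524.79555461 341.11186132] res [[-0.7 -0.9]
 [-0.1  1.1]
 [ 0.2  2.2]
 [ 0.6 -2.4]] yaw 87.09045699608725
bush [13.4  0.2] block end [-104.4  -18.9] [-103.7    9.4] grip [-28.4  96.1]
mouth [519.46582991 236.24721506]
bush [525.45542529 354.09510323]
lay [518.19684783 211.27944214]
```

Run:
```python
from h import *
d=np.load('pics/top0.npz');im=d['im'];D=d['D']
P=np.array([[dep('top',u,v,D[v,u]) if D[v,u]>0 else [0,0,-999] for u in range(0,512,2)] for v in range(0,384,2)]).reshape(-1,3)
for y0 in range(-110,240,20):
    s=P[(P[:,1]>=y0)&(P[:,1]<y0+20)]
    print(y0,[int(max([-9]+list(s[(s[:,0]>=x)&(s[:,0]<x+20)][:,2]))) for x in range(420,720,20)])
```

```text
Traceback (most recent call last):
  File "h.py", line 11, in dep
    o,d=ray(name,u,v); return o+d*D
        ~~~^^^^^^^^^^
  File "h.py", line 4, in ray
    c=eyes.get_calibration(name)
ValueError: time passes only in moves, steps and waits
```

```bash
sed -i 's/^def ray/C={n:eyes.get_calibration(n) for n in ("scene","top")}\ndef ray/; s/c=eyes.get_calibration(name)/c=C[name]/' h.py
python3 - <<'E'
from h import *
d=np.load('pics/top0.npz');im=d['im'];D=d['D']
P=np.array([[dep('top',u,v,D[v,u]) if D[v,u]>0 else [0,0,-999] for u in range(0,512,2)] for v in range(0,384,2)]).reshape(-1,3)
print([x for x in range(420,720,20)])
for y0 in range(-110,240,20):
    s=P[(P[:,1]>=y0)&(P[:,1]<y0+20)]
    print(y0,[int(max([-9]+list(s[(s[:,0]>=x)&(s[:,0]<x+20)][:,2]))) for x in range(420,720,20)])
E
```

```text
[420, 440, 460, 480, 500, 520, 540, 560, 580, 600, 620, 640, 660, 680, 700]
-110 [4, 4, 3, 4, 4, 5, 3, 3, 5, 3, 4, 3, 4, 57, 57]
-90 [4, 4, 3, 5, 4, 4, 5, 3, 12, 5, 4, 5, 4, 58, 51]
-70 [4, 5, 3, 4, 3, 3, 7, 17, 16, 2, 4, 4, 5, 3, 2]
-50 [0, 3, 4, 3, 3, 5, 5, 18, 15, 4, 5, 2, 5, 6, 3]
-30 [105, 25, 23, 3, 4, 3, 5, 18, 3, 4, 4, 3, 4, 8, 8]
-10 [99, 95, -9, -9, 3, 4, 3, 19, 17, 5, 3, 3, 4, 4, 3]
10 [102, 96, 96, 95, 2, 5, 6, 17, 16, 5, 3, 4, 132, 206, 208]
30 [100, 96, 96, 95, 3, 4, 4, 17, 17, 5, 3, 4, 131, 209, 209]
50 [101, 97, 96, 93, 5, 4, 7, 16, 18, 6, 2, 5, 128, 207, 209]
70 [99, 27, 24, 4, 3, 3, 5, 15, 17, 4, 3, 3, 135, 209, 207]
90 [14, 18, 14, 3, 4, 3, 5, 13, 17, 7, 7, 8, 134, 206, 209]
110 [3, 4, 6, 4, 4, 3, 4, 5, 5, 8, 7, 6, 134, 209, 209]
130 [4, 5, 4, 5, 3, 5, 5, 2, 6, 6, 5, 5, 3, 206, 208]
150 [4, 3, 4, 4, 4, 4, 4, 3, 3, 7, 4, 6, 3, 207, 207]
170 [5, 4, 5, 6, 4, 6, 5, 3, 4, 3, 4, 3, 92, 208, 209]
190 [4, 3, 4, 4, 3, 5, 4, 4, 3, 4, 4, 3, 21, 208, 209]
210 [3, 3, 3, 3, 3, 4, 4, 4, 5, 5, 5, 3, 3, 206, 210]
230 [18, 13, 12, 14, 44, 43, 18, 4, 3, 4, 6, 5, 4, 207, 208]
```

```bash
python3 -m crank '[{"az":0.149,"hand":0},{"az":0.149},{"az":0.149},{"az":0.149},{"az":0.149},{"az":0.149},{"az":0.149},{"az":0.149},{"dx":-37,"dy":27},{"dx":-37,"dy":27},{"dx":-37,"dy":27},{"dx":-37,"dy":27}]' 50
```

```text
invalid input at $[0]: expected keys hand, dx, dy, dz, ax, ay, az
```

```bash
python3 -m crank '[{"dx":-37,"dy":27},{"dx":-37,"dy":27},{"dx":-37,"dy":27},{"dx":-37,"dy":27},{"dx":-37,"dy":27},{"dx":-37,"dy":27},{"dx":-37,"dy":27},{"dx":-37,"dy":27},{"dx":-37,"dy":27},{"dx":-37,"dy":27},{"hand":0},{"hand":0}]' 50
```

```text
invalid input at $[0]: expected keys hand, dx, dy, dz, ax, ay, az
```

```bash
python3 -m crank '[{"hand":0,"dx":0,"dy":0,"dz":0,"ax":0,"ay":0,"az":0.149},{"hand":0,"dx":0,"dy":0,"dz":0,"ax":0,"ay":0,"az":0.149},{"hand":0,"dx":0,"dy":0,"dz":0,"ax":0,"ay":0,"az":0.149},{"hand":0,"dx":0,"dy":0,"dz":0,"ax":0,"ay":0,"az":0.149},{"hand":0,"dx":0,"dy":0,"dz":0,"ax":0,"ay":0,"az":0.149},{"hand":0,"dx":0,"dy":0,"dz":0,"ax":0,"ay":0,"az":0.149},{"hand":0,"dx":0,"dy":0,"dz":0,"ax":0,"ay":0,"az":0.149},{"hand":0,"dx":0,"dy":0,"dz":0,"ax":0,"ay":0,"az":0.149},{"hand":0,"dx":-37,"dy":27,"dz":0,"ax":0,"ay":0,"az":0},{"hand":0,"dx":-37,"dy":27,"dz":0,"ax":0,"ay":0,"az":0},{"hand":0,"dx":-37,"dy":27,"dz":0,"ax":0,"ay":0,"az":0},{"hand":0,"dx":-37,"dy":27,"dz":0,"ax":0,"ay":0,"az":0}]' 50
```

```text
time: 1.3
tcp_pos: [324.6, 350.0, 204.9]
orientation: [[0.035, 0.999, -0.001], [0.999, -0.035, -0.001], [-0.001, -0.0, -1.0]]
wrist_force: [0.5, 0.3, -1.1]
width: 93.7
gripper_force: 0.0
```

```bash
python3 -m crank '[{"hand":0,"dx":-38,"dy":27,"dz":0,"ax":0,"ay":0,"az":0},{"hand":0,"dx":-38,"dy":27,"dz":0,"ax":0,"ay":0,"az":0},{"hand":0,"dx":-38,"dy":27,"dz":0,"ax":0,"ay":0,"az":0},{"hand":0,"dx":-38,"dy":27,"dz":0,"ax":0,"ay":0,"az":0},{"hand":0,"dx":-38,"dy":27,"dz":0,"ax":0,"ay":0,"az":0},{"hand":0,"dx":-38,"dy":27,"dz":0,"ax":0,"ay":0,"az":0},{"hand":0,"dx":-38,"dy":27,"dz":0,"ax":0,"ay":0,"az":0},{"hand":0,"dx":-38,"dy":27,"dz":0,"ax":0,"ay":0,"az":0},{"hand":0,"dx":-38,"dy":27,"dz":0,"ax":0,"ay":0,"az":0},{"hand":0,"dx":-38,"dy":27,"dz":0,"ax":0,"ay":0,"az":0},{"hand":0,"dx":0,"dy":0,"dz":0,"ax":0,"ay":0,"az":0},{"hand":110,"dx":0,"dy":0,"dz":0,"ax":0,"ay":0,"az":0}]' 50
python3 - <<'E'
from h import *
snap('scene','s1',(150,50,400,230),3)
E
```

```text
time: 2.5
tcp_pos: [580.1, -38.5, 204.2]
orientation: [[0.038, 0.999, -0.003], [0.999, -0.038, 0.001], [0.001, -0.003, -1.0]]
wrist_force: [-0.6, 0.2, 0.4]
width: 89.1
gripper_force: 0.0
```

View pics/s1.png

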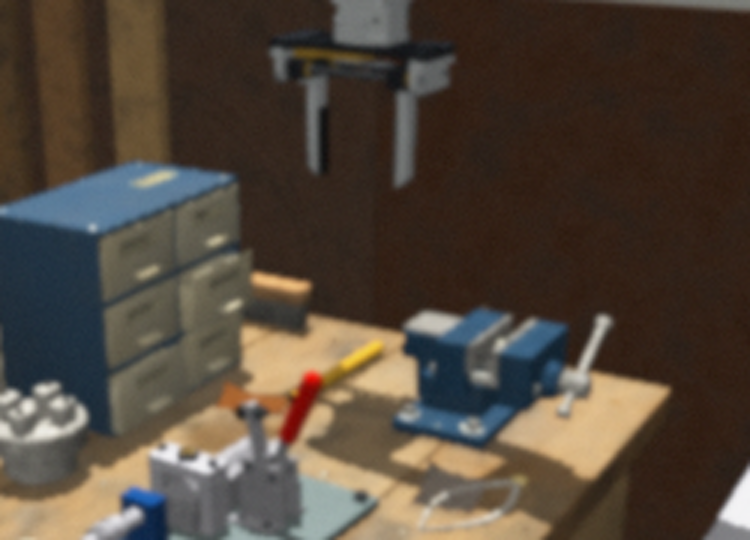

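The gripper hangs over the tail half of the tube, clear of the vice and the cabinet. Lowering now.

```bash
python3 -m crank '[{"hand":110,"dx":0,"dy":0,"dz":40,"ax":0,"ay":0,"az":0},{"hand":110,"dx":0,"dy":0,"dz":40,"ax":0,"ay":0,"az":0},{"hand":110,"dx":0,"dy":0,"dz":40,"ax":0,"ay":0,"az":0},{"hand":110,"dx":0,"dy":0,"dz":40,"ax":0,"ay":0,"az":0},{"hand":110,"dx":0,"dy":0,"dz":20,"ax":0,"ay":0,"az":0},{"hand":110,"dx":0,"dy":0,"dz":10,"ax":0,"ay":0,"az":0},{"hand":110,"dx":0,"dy":0,"dz":6,"ax":0,"ay":0,"az":0},{"hand":110,"dx":0,"dy":0,"dz":4,"ax":0,"ay":0,"az":0},{"hand":110,"dx":0,"dy":0,"dz":0,"ax":0,"ay":0,"az":0}]' 50
python3 - <<'E'
from h import *
snap('top','t2',(300,100,420,190),6)
E
```

```text
time: 3.45
tcp_pos: [581.1, -37.6, 6.6]
orientation: [[0.035, 0.999, 0.002], [0.999, -0.035, -0.0], [-0.0, 0.002, -1.0]]
wrist_force: [0.3, 0.0, -0.4]
width: 53.8
gripper_force: 0.0
```

View pics/t2.png

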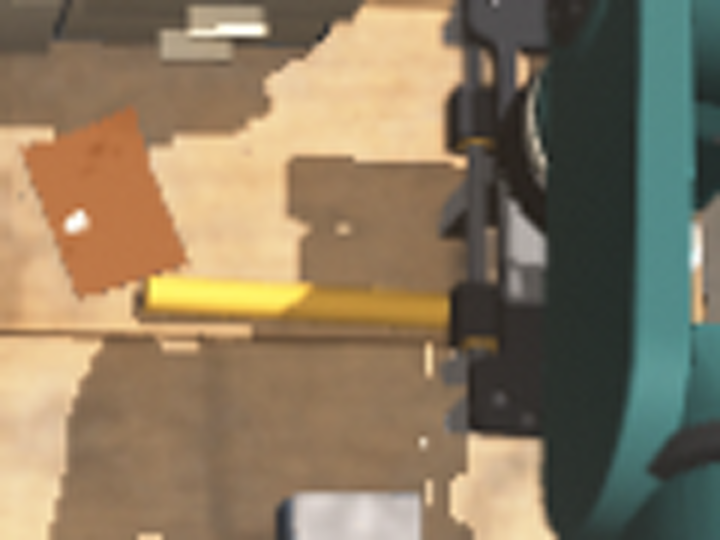

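The tube sits between the two fingers, with its free end at crop (148,297). Lowering 3 mm and closing.

```bash
python3 -m crank '[{"hand":110,"dx":0,"dy":0,"dz":3,"ax":0,"ay":0,"az":0},{"hand":255,"dx":0,"dy":0,"dz":0,"ax":0,"ay":0,"az":0},{"hand":255,"dx":0,"dy":0,"dz":0,"ax":0,"ay":0,"az":0},{"hand":255,"dx":0,"dy":0,"dz":0,"ax":0,"ay":0,"az":0},{"hand":255,"dx":0,"dy":0,"dz":0,"ax":0,"ay":0,"az":0},{"hand":255,"dx":0,"dy":0,"dz":0,"ax":0,"ay":0,"az":0},{"hand":255,"dx":0,"dy":0,"dz":0,"ax":0,"ay":0,"az":0},{"hand":255,"dx":0,"dy":0,"dz":0,"ax":0,"ay":0,"az":0}]' 50
```

```text
time: 4.3
tcp_pos: [580.4, -37.9, 2.5]
orientation: [[0.036, 0.999, -0.0], [0.999, -0.036, 0.0], [0.0, -0.0, -1.0]]
wrist_force: [-0.1, -0.2, -0.4]
width: 14.6
gripper_force: 50.0
```

```bash
python3 -m crank '[{"hand":255,"dx":0,"dy":0,"dz":-20,"ax":0,"ay":0,"az":0.015},{"hand":255,"dx":0,"dy":0,"dz":-30,"ax":0,"ay":0,"az":0},{"hand":255,"dx":0,"dy":0,"dz":-30,"ax":0,"ay":0,"az":0},{"hand":255,"dx":15,"dy":-5,"dz":-10,"ax":0,"ay":0,"az":0},{"hand":255,"dx":36,"dy":-11,"dz":0,"ax":0,"ay":0,"az":0},{"hand":255,"dx":36,"dy":-11,"dz":0,"ax":0,"ay":0,"az":0},{"hand":255,"dx":36,"dy":-11,"dz":0,"ax":0,"ay":0,"az":0},{"hand":255,"dx":36,"dy":-11,"dz":0,"ax":0,"ay":0,"az":0},{"hand":255,"dx":36,"dy":-11,"dz":0,"ax":0,"ay":0,"az":0},{"hand":255,"dx":36,"dy":-11,"dz":0,"ax":0,"ay":0,"az":0},{"hand":255,"dx":0,"dy":0,"dz":0,"ax":0,"ay":0,"az":0},{"hand":255,"dx":0,"dy":0,"dz":0,"ax":0,"ay":0,"az":0}]' 50
python3 - <<'E'
from h import *
snap('scene','s3',(170,130,300,230),5)
E
```

```text
time: 5.5
tcp_pos: [519.8, 197.5, 91.3]
orientation: [[0.048, 0.999, -0.002], [0.999, -0.048, -0.001], [-0.001, -0.002, -1.0]]
wrist_force: [0.3, -0.7, -1.4]
width: 14.7
gripper_force: 50.0
```

View pics/s3.png

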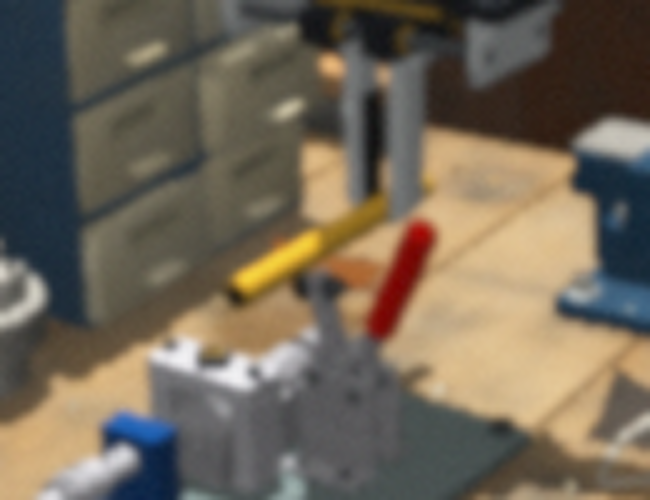

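The tube is held level, with its front end at crop (237,292) and the bridge below it at (215,355). Measuring its line from the top view.

Run:
```python
from h import *
im,D=snap('top','t4',(150,110,290,215),5)
hsv=cv2.cvtColor(im,cv2.COLOR_RGB2HSV)
m=cv2.inRange(hsv,(18,130,60),(33,255,255)); m[:, :200]=0;m[:,300:]=0;m[:125]=0;m[185:]=0
n,l,s,_=cv2.connectedComponentsWithStats(m);k=1+np.argmax(s[1:,4]);m=(l==k)
print(s[k])
R=np.array([[.0508,-.9987],[.9987,.0508]]);t=np.array([524.8,341.1])
for z in (97,102):
  ys,xs=np.nonzero(m);Q=np.array([R.T@(onz('top',x,y,z)[:2]-t) for x,y in zip(xs,ys)])
  a=Q[:,0]; print(z,'front',a.max(),'back',a.min())
  for lo in range(int(a.min()),int(a.max()),20):
    q=Q[(a>=lo)&(a<lo+20)][:,1]; print(lo,q.min().round(1),q.max().round(1),q.mean().round(1))
print(np.median(D[m]), [np.round(dep('top',x,y,D[y,x]),0) for x,y in list(zip(xs,ys))[::150]])
```

```text
[226 157  46   9 286]
97 front -11.843138026053667 back -112.5830295339841
-112 -11.5 2.8 -4.6
-92 -11.8 2.7 -4.3
-72 -11.0 1.8 -4.6
-52 -10.8 3.2 -3.4
-32 -10.6 3.3 -4.1
-12 -2.4 -2.4 -2.4
102 front -12.182553923985157 back -112.41763725623906
-112 -10.1 4.0 -3.3
-92 -10.5 4.0 -3.0
-72 -9.7 3.1 -3.3
-52 -9.4 4.4 -2.1
-32 -9.3 4.6 -2.8
1021.9325 [array([532., 327., 103.]), array([522., 291., 107.])]
```

View pics/t4.png

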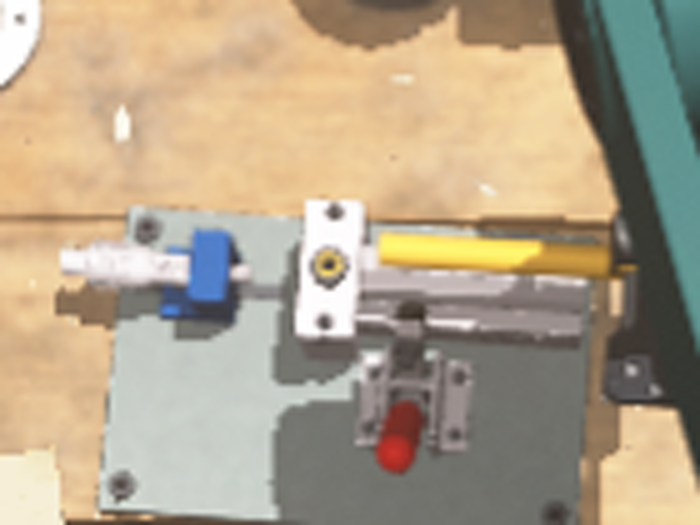

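The tube lies along the groove with its front at jig x of about -12 mm and about 3 mm to the -y side. Shifting 3 mm and lowering.

```bash
python3 -m crank '[{"hand":255,"dx":0,"dy":-3,"dz":10,"ax":0,"ay":0,"az":0},{"hand":255,"dx":0,"dy":0,"dz":15,"ax":0,"ay":0,"az":0},{"hand":255,"dx":0,"dy":0,"dz":12,"ax":0,"ay":0,"az":0},{"hand":255,"dx":0,"dy":0,"dz":7,"ax":0,"ay":0,"az":0},{"hand":255,"dx":0,"dy":0,"dz":2,"ax":0,"ay":0,"az":0},{"hand":255,"dx":0,"dy":0,"dz":1,"ax":0,"ay":0,"az":0},{"hand":255,"dx":0,"dy":0,"dz":0,"ax":0,"ay":0,"az":0},{"hand":255,"dx":0,"dy":0,"dz":0,"ax":0,"ay":0,"az":0}]' 50
```

```text
time: 6.4
tcp_pos: [518.8, 196.8, 46.2]
orientation: [[0.051, 0.999, 0.001], [0.999, -0.051, 0.0], [0.001, 0.001, -1.0]]
wrist_force: [0.1, -0.5, -1.4]
width: 14.8
gripper_force: 50.0
```

```bash
python3 -m crank '[{"hand":255,"dx":0,"dy":0,"dz":2,"ax":0,"ay":0,"az":0},{"hand":255,"dx":0,"dy":0,"dz":1,"ax":0,"ay":0,"az":0},{"hand":255,"dx":0,"dy":0,"dz":0,"ax":0,"ay":0,"az":0}]'; python3 -m crank '[{"hand":255,"dx":0,"dy":0,"dz":1,"ax":0,"ay":0,"az":0},{"hand":255,"dx":0,"dy":0,"dz":1,"ax":0,"ay":0,"az":0},{"hand":255,"dx":0,"dy":0,"dz":0,"ax":0,"ay":0,"az":0}]'; python3 -c "
from h import *
print(r.get_obs()['tcp_pos'],r.get_obs()['ft_torque'])"
```

```text
time: 6.7
tcp_pos: [518.2, 196.6, 42.4]
orientation: [[0.051, 0.999, -0.0], [0.999, -0.051, 0.0], [0.0, -0.0, -1.0]]
wrist_force: [-1.2, -0.2, -1.2]
width: 14.6
gripper_force: 50.0
time: 7.0
tcp_pos: [518.3, 196.6, 40.9]
orientation: [[0.051, 0.999, 0.0], [0.999, -0.051, 0.0], [0.0, 0.0, -1.0]]
wrist_force: [-0.6, -0.0, 1.7]
width: 14.6
gripper_force: 50.0
[518.31577843 196.57267031  40.86202375] [-0.1056343   0.34304236  0.06223276]
```

```bash
python3 -m crank '[{"hand":190,"dx":0,"dy":0,"dz":0,"ax":0,"ay":0,"az":0},{"hand":190,"dx":0,"dy":0,"dz":0,"ax":0,"ay":0,"az":0},{"hand":170,"dx":0,"dy":0,"dz":0,"ax":0,"ay":0,"az":0},{"hand":170,"dx":0,"dy":0,"dz":0,"ax":0,"ay":0,"az":0},{"hand":170,"dx":0,"dy":0,"dz":-10,"ax":0,"ay":0,"az":0},{"hand":170,"dx":0,"dy":0,"dz":-20,"ax":0,"ay":0,"az":0},{"hand":255,"dx":-20,"dy":0,"dz":0,"ax":0,"ay":0,"az":0},{"hand":255,"dx":-40,"dy":0,"dz":0,"ax":0,"ay":0,"az":0},{"hand":255,"dx":0,"dy":0,"dz":0,"ax":0,"ay":0,"az":0},{"hand":255,"dx":0,"dy":0,"dz":0,"ax":0,"ay":0,"az":0}]' 50
python3 - <<'E'
from h import *
snap('scene','s5',(170,130,300,230),5)
o=r.get_obs();print(o['tcp_pos'],o['width'],o['wrist_force'])
im,D=snap('top','t5',(150,110,290,215),5)
hsv=cv2.cvtColor(im,cv2.COLOR_RGB2HSV)
m=cv2.inRange(hsv,(18,130,60),(33,255,255)); m[:, :225]=0;m[:,330:]=0;m[:125]=0;m[185:]=0
R=np.array([[.0508,-.9987],[.9987,.0508]]);t=np.array([524.8,341.1])
ys,xs=np.nonzero(m);Q=np.array([R.T@(onz('top',x,y,49)[:2]-t) for x,y in zip(xs,ys)])
a=Q[:,0]; print('front',a.max(),'back',a.min())
for lo in range(int(a.min()),int(a.max()),20):
    q=Q[(a>=lo)&(a<lo+20)][:,1]; print(lo,q.min().round(1),q.max().round(1),q.mean().round(1)) if len(q) else 0
E
```

```text
time: 8.0
tcp_pos: [515.6, 136.3, 71.3]
orientation: [[0.053, 0.999, 0.001], [0.999, -0.053, 0.001], [0.001, 0.001, -1.0]]
wrist_force: [0.2, -0.4, -0.8]
width: 3.2
gripper_force: 0.0
[515.55382357 136.95763374  71.12759089] 0.8194856573312341 [-0.42238795  0.80886661  0.383113  ]
front -11.843381995117234 back -191.26678982438753
-191 -44.1 8.0 -2.8
-171 -7.4 8.2 0.2
-151 -7.3 8.0 0.8
-131 -7.4 7.2 0.0
-111 -7.0 8.0 0.7
-91 -5.5 7.5 1.0
-71 -6.4 7.7 0.6
-51 -5.3 7.5 1.1
-31 -5.9 6.8 0.6
```

View pics/s5.png

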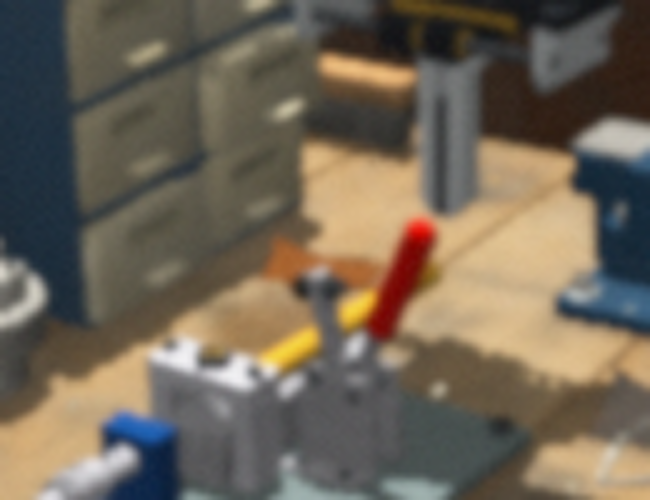

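The tube rests in the groove (y about 0.5, front at jig x of about -12), and the closed fingers stand behind its tail. In the first jig crop the spindle stub ends at about (271,147), so I'll turn that into a rough stop position and lower the fingers.

```bash
python3 -m crank '[{"hand":255,"dx":0,"dy":0,"dz":17,"ax":0,"ay":0,"az":0},{"hand":255,"dx":0,"dy":-1,"dz":17,"ax":0,"ay":0,"az":0},{"hand":255,"dx":0,"dy":0,"dz":0,"ax":0,"ay":0,"az":0},{"hand":255,"dx":0,"dy":0,"dz":0,"ax":0,"ay":0,"az":0}]' 50
python3 - <<'E'
from h import *
R=np.array([[.0508,-.9987],[.9987,.0508]]);t=np.array([524.8,341.1])
f=lambda x,y,z:np.round(R.T@(onz('top',(x+.5)/6-.5+155,(y+.5)/6-.5+140,z)[:2]-t),1)
print('spindle',f(271,147,45),'foot edge bottom right',f(250,185,50),f(340,145,75))
im=np.load('pics/top0.npz')['im']
for v in (163,164,165): print(v,[int(x) for x in im[v,192:212].mean(1)])
print([f((u-155)*6+2.5,147,45)[0] for u in (196,200,204)])
o=r.get_obs();print(R.T@(o['tcp_pos'][:2]-t),o['tcp_pos'],o['wrist_force'])
E
```

```text
time: 8.5
tcp_pos: [514.1, 137.5, 36.4]
orientation: [[0.05, 0.999, -0.001], [0.999, -0.05, 0.0], [0.0, -0.001, -1.0]]
wrist_force: [0.7, 0.0, 0.5]
width: 0.4
gripper_force: 0.0
spindle [52.3 -1.7] foot edge bottom right [58.5 15.2] [22.5  3. ]
163 [120, 119, 124, 109, 124, 179, 203, 194, 175, 174, 175, 175, 179, 177, 179, 142, 101, 105, 228, 209]
164 [120, 120, 123, 110, 173, 206, 207, 194, 170, 177, 176, 177, 177, 178, 179, 141, 101, 94, 227, 224]
165 [121, 121, 119, 104, 143, 174, 176, 165, 161, 177, 178, 178, 178, 179, 149, 110, 102, 101, 229, 246]
[np.float64(61.1), np.float64(51.7), np.float64(42.4)]
[-203.90113756    0.38510974] [514.05702329 137.47989953  36.44817249] [0.74366063 0.03871841 0.54604482]
```

```bash
cat > chk.py <<'E'
import sys
from h import *
o=r.get_obs();R=np.array([[.0508,-.9987],[.9987,.0508]]);t=np.array([524.8,341.1])
F=o['wrist_force'];print(round(o['time'],2),np.round(R.T@(o['tcp_pos'][:2]-t),2),'F',np.round(F,2))
sys.exit(1 if F[1]<-float(sys.argv[1]) else 0)
E
python3 -m crank '[{"hand":255,"dx":5,"dy":0,"dz":0,"ax":0,"ay":0,"az":0},{"hand":255,"dx":5,"dy":0,"dz":0,"ax":0,"ay":0,"az":0},{"hand":255,"dx":5,"dy":0,"dz":0,"ax":0,"ay":0,"az":0},{"hand":255,"dx":5,"dy":0,"dz":0,"ax":0,"ay":0,"az":0},{"hand":255,"dx":5,"dy":0,"dz":0,"ax":0,"ay":0,"az":0},{"hand":255,"dx":5,"dy":0,"dz":0,"ax":0,"ay":0,"az":0},{"hand":255,"dx":5,"dy":0,"dz":0,"ax":0,"ay":0,"az":0},{"hand":255,"dx":5,"dy":0,"dz":0,"ax":0,"ay":0,"az":0},{"hand":255,"dx":5,"dy":0,"dz":0,"ax":0,"ay":0,"az":0},{"hand":255,"dx":5,"dy":0,"dz":0,"ax":0,"ay":0,"az":0},{"hand":255,"dx":5,"dy":0,"dz":0,"ax":0,"ay":0,"az":0}]' 50; python3 chk.py 3
python3 - <<'E'
from h import *
im,D=snap('top','t6',(150,110,290,215),5)
hsv=cv2.cvtColor(im,cv2.COLOR_RGB2HSV)
m=cv2.inRange(hsv,(18,130,60),(33,255,255)); m[:, :225]=0;m[:,330:]=0;m[:150]=0;m[180:]=0
R=np.array([[.0508,-.9987],[.9987,.0508]]);t=np.array([524.8,341.1])
ys,xs=np.nonzero(m);Q=np.array([R.T@(onz('top',x,y,49)[:2]-t) for x,y in zip(xs,ys)])
a=Q[:,0]; print('back',np.percentile(a,1))
for lo in range(-160,-20,20):
    q=Q[(a>=lo)&(a<lo+20)][:,1]; print(lo,q.min().round(1),q.max().round(1),q.mean().round(1)) if len(q) else 0
E
```

```text
time: 9.6
tcp_pos: [517.4, 192.1, 36.6]
orientation: [[0.051, 0.999, 0.001], [0.999, -0.051, 0.0], [0.0, 0.001, -1.0]]
wrist_force: [0.7, -2.3, 0.7]
width: 0.5
gripper_force: 0.8
9.6 [-1.492e+02 -1.400e-01] F [ 0.73 -2.29  0.66]
back -122.09501394473017
-140 -0.6 6.6 3.4
-120 -5.1 8.0 1.5
-100 -6.2 7.0 0.6
-80 -6.4 8.0 0.8
-60 -5.9 7.3 0.9
-40 -6.6 7.8 0.3
```

```bash
python3 -m crank '[{"hand":255,"dx":2,"dy":0,"dz":0,"ax":0,"ay":0,"az":0},{"hand":255,"dx":2,"dy":0,"dz":0,"ax":0,"ay":0,"az":0}]' >/dev/null; python3 chk.py 4 && python3 -m crank '[{"hand":255,"dx":1,"dy":0,"dz":0,"ax":0,"ay":0,"az":0},{"hand":255,"dx":1,"dy":0,"dz":0,"ax":0,"ay":0,"az":0}]' >/dev/null && python3 chk.py 4 && python3 -m crank '[{"hand":255,"dx":1,"dy":0,"dz":0,"ax":0,"ay":0,"az":0},{"hand":255,"dx":1,"dy":0,"dz":0,"ax":0,"ay":0,"az":0}]' >/dev/null && python3 chk.py 4 && python3 -m crank '[{"hand":255,"dx":1,"dy":0,"dz":0,"ax":0,"ay":0,"az":0}]' >/dev/null && python3 chk.py 4 && python3 -m crank '[{"hand":255,"dx":1,"dy":0,"dz":0,"ax":0,"ay":0,"az":0}]' >/dev/null && python3 chk.py 4 && python3 -m crank '[{"hand":255,"dx":1,"dy":0,"dz":0,"ax":0,"ay":0,"az":0}]' >/dev/null && python3 chk.py 4 && python3 -m crank '[{"hand":255,"dx":1,"dy":0,"dz":0,"ax":0,"ay":0,"az":0}]' >/dev/null && python3 chk.py 4 && python3 -m crank '[{"hand":255,"dx":1,"dy":0,"dz":0,"ax":0,"ay":0,"az":0}]' >/dev/null && python3 chk.py 4
```

```text
9.85 [-145.62    0.21] F [ 0.53 -1.84  0.8 ]
10.05 [-143.68    0.2 ] F [ 0.29 -1.85  0.81]
10.25 [-141.63    0.19] F [ 0.48 -0.82  0.24]
10.35 [-140.61    0.18] F [ 0.79 -1.42 -0.07]
10.45 [-139.56    0.18] F [-0.18 -1.65  0.08]
10.55 [-138.56    0.16] F [ 0.19 -1.25  0.16]
10.65 [-137.55    0.17] F [ 0.28 -0.36  1.16]
10.75 [-136.56    0.16] F [ 0.41 -2.07 -0.13]
```

```bash
python3 -m crank '[{"hand":255,"dx":1,"dy":0,"dz":0,"ax":0,"ay":0,"az":0}]' >/dev/null; python3 chk.py 3.5 && python3 -m crank '[{"hand":255,"dx":1,"dy":0,"dz":0,"ax":0,"ay":0,"az":0}]' >/dev/null && python3 chk.py 3.5 && python3 -m crank '[{"hand":255,"dx":1,"dy":0,"dz":0,"ax":0,"ay":0,"az":0}]' >/dev/null && python3 chk.py 3.5 && python3 -m crank '[{"hand":255,"dx":1,"dy":0,"dz":0,"ax":0,"ay":0,"az":0}]' >/dev/null && python3 chk.py 3.5 && python3 -m crank '[{"hand":255,"dx":0.6,"dy":0,"dz":0,"ax":0,"ay":0,"az":0}]' >/dev/null && python3 chk.py 3.5 && python3 -m crank '[{"hand":255,"dx":0.6,"dy":0,"dz":0,"ax":0,"ay":0,"az":0}]' >/dev/null && python3 chk.py 3.5 && python3 -m crank '[{"hand":255,"dx":0.6,"dy":0,"dz":0,"ax":0,"ay":0,"az":0}]' >/dev/null && python3 chk.py 3.5 && python3 -m crank '[{"hand":255,"dx":0.6,"dy":0,"dz":0,"ax":0,"ay":0,"az":0}]' >/dev/null && python3 chk.py 3.5 && python3 -m crank '[{"hand":255,"dx":0.6,"dy":0,"dz":0,"ax":0,"ay":0,"az":0}]' >/dev/null && python3 chk.py 3.5 && python3 -m crank '[{"hand":255,"dx":0.6,"dy":0,"dz":0,"ax":0,"ay":0,"az":0}]' >/dev/null && python3 chk.py 3.5 && python3 -m crank '[{"hand":255,"dx":0.6,"dy":0,"dz":0,"ax":0,"ay":0,"az":0}]' >/dev/null && python3 chk.py 3.5 && python3 -m crank '[{"hand":255,"dx":0.6,"dy":0,"dz":0,"ax":0,"ay":0,"az":0}]' >/dev/null && python3 chk.py 3.5
```

```text
10.85 [-135.53    0.15] F [ 0.32 -0.87  0.85]
10.95 [-134.54    0.14] F [ 0.25 -1.06  1.02]
11.05 [-133.57    0.15] F [ 1.48 -0.58  0.04]
11.15 [-132.53    0.14] F [ 1.36 -1.16  0.67]
11.25 [-131.95    0.16] F [ 0.38 -1.44 -0.03]
11.35 [-131.38    0.15] F [ 0.58 -1.79  0.14]
11.45 [-130.8     0.15] F [ 1.26 -1.04 -0.56]
11.55 [-130.22    0.15] F [ 0.02 -1.67  0.23]
11.65 [-129.59    0.13] F [ 0.62 -1.13  0.58]
11.75 [-128.99    0.13] F [ 0.29 -1.23  0.29]
11.85 [-128.41    0.13] F [ 1.3  -1.12  0.19]
11.95 [-128.28    0.14] F [ 1.03 -3.02  1.03]
```

```bash
python3 -m crank '[{"hand":255,"dx":0.3,"dy":0,"dz":0,"ax":0,"ay":0,"az":0},{"hand":255,"dx":0,"dy":0,"dz":0,"ax":0,"ay":0,"az":0}]' >/dev/null; python3 chk.py 5; python3 -m crank '[{"hand":255,"dx":0,"dy":0,"dz":0,"ax":0,"ay":0,"az":0}]' >/dev/null; python3 chk.py 5
```

```text
12.15 [-128.27    0.16] F [ 0.69 -4.53  1.37]
12.25 [-128.25    0.14] F [ 1.11 -4.91  0.85]
```

```bash
python3 -m crank '[{"hand":255,"dx":0.4,"dy":0,"dz":0,"ax":0,"ay":0,"az":0},{"hand":255,"dx":0.4,"dy":0,"dz":0,"ax":0,"ay":0,"az":0},{"hand":255,"dx":0,"dy":0,"dz":0,"ax":0,"ay":0,"az":0}]' >/dev/null; python3 chk.py 8; python3 -m crank '[{"hand":255,"dx":0,"dy":0,"dz":0,"ax":0,"ay":0,"az":0},{"hand":255,"dx":0,"dy":0,"dz":0,"ax":0,"ay":0,"az":0},{"hand":255,"dx":0,"dy":0,"dz":0,"ax":0,"ay":0,"az":0},{"hand":255,"dx":0,"dy":0,"dz":0,"ax":0,"ay":0,"az":0},{"hand":255,"dx":0,"dy":0,"dz":0,"ax":0,"ay":0,"az":0},{"hand":255,"dx":0,"dy":0,"dz":0,"ax":0,"ay":0,"az":0},{"hand":255,"dx":0,"dy":0,"dz":0,"ax":0,"ay":0,"az":0}]' >/dev/null; python3 chk.py 8;  python3 -m crank '[{"hand":255,"dx":0,"dy":0,"dz":0,"ax":0,"ay":0,"az":0},{"hand":255,"dx":0,"dy":0,"dz":0,"ax":0,"ay":0,"az":0},{"hand":255,"dx":0,"dy":0,"dz":0,"ax":0,"ay":0,"az":0},{"hand":255,"dx":0,"dy":0,"dz":0,"ax":0,"ay":0,"az":0},{"hand":255,"dx":0,"dy":0,"dz":0,"ax":0,"ay":0,"az":0}]' >/dev/null; python3 chk.py 8
```

```text
12.55 [-128.21    0.14] F [ 0.54 -6.93  2.05]
13.25 [-1.2823e+02  1.2000e-01] F [-0.18 -6.9   2.19]
13.75 [-128.22    0.14] F [-0.42 -6.97  1.05]
```

The push held at about 7 N for over a second. Now backing off, rising and going over to the handle.

```bash
python3 -m crank '[{"hand":255,"dx":-1,"dy":0,"dz":0,"ax":0,"ay":0,"az":0},{"hand":255,"dx":-4,"dy":0,"dz":0,"ax":0,"ay":0,"az":0},{"hand":255,"dx":-10,"dy":0,"dz":0,"ax":0,"ay":0,"az":0},{"hand":255,"dx":0,"dy":0,"dz":-30,"ax":0,"ay":0,"az":0},{"hand":255,"dx":0,"dy":0,"dz":-40,"ax":0,"ay":0,"az":0},{"hand":255,"dx":0,"dy":0,"dz":-40,"ax":0,"ay":0,"az":0},{"hand":255,"dx":0,"dy":0,"dz":-30,"ax":0,"ay":0,"az":0},{"hand":255,"dx":38,"dy":-18,"dz":0,"ax":0,"ay":0,"az":0},{"hand":255,"dx":38,"dy":-18,"dz":0,"ax":0,"ay":0,"az":0},{"hand":255,"dx":38,"dy":-18,"dz":0,"ax":0,"ay":0,"az":0},{"hand":255,"dx":0,"dy":0,"dz":0,"ax":0,"ay":0,"az":0},{"hand":255,"dx":0,"dy":0,"dz":0,"ax":0,"ay":0,"az":0}]'; python3 chk.py 8
python3 - <<'E'
from h import *
snap('scene','s7',(170,130,300,230),5)
E
```

```text
time: 14.95
tcp_pos: [468.7, 316.7, 176.3]
orientation: [[0.049, 0.999, -0.0], [0.999, -0.049, 0.0], [0.0, -0.0, -1.0]]
wrist_force: [1.4, 0.3, 0.3]
width: 0.4
gripper_force: 0.0
14.95 [-27.21  54.76] F [1.38 0.34 0.27]
```

View pics/s7.png

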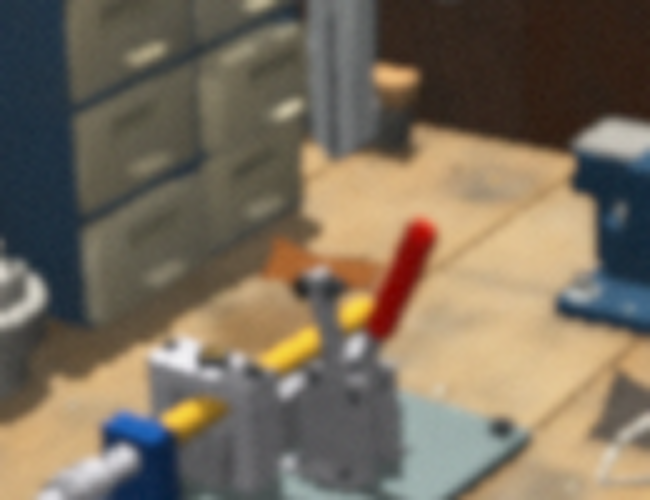

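The tube passes through the bridge to the stop, and the fingers stand on the groove side of the red handle (crop (410,270)). Lowering and pushing the handle over along its arc.

```bash
python3 -m crank '[{"hand":255,"dx":-1,"dy":0,"dz":24,"ax":0,"ay":0,"az":0},{"hand":255,"dx":0,"dy":0,"dz":20,"ax":0,"ay":0,"az":0},{"hand":255,"dx":0,"dy":-7,"dz":0,"ax":0,"ay":0,"az":0},{"hand":255,"dx":0,"dy":-7,"dz":0,"ax":0,"ay":0,"az":0},{"hand":255,"dx":0,"dy":-6,"dz":2,"ax":0,"ay":0,"az":0},{"hand":255,"dx":0,"dy":-6,"dz":2,"ax":0,"ay":0,"az":0},{"hand":255,"dx":0,"dy":-6,"dz":2,"ax":0,"ay":0,"az":0},{"hand":255,"dx":0,"dy":0,"dz":0,"ax":0,"ay":0,"az":0}]'; python3 chk.py 8 
python3 -m crank '[{"hand":255,"dx":0,"dy":-6.3,"dz":4.3,"ax":0,"ay":0,"az":0},{"hand":255,"dx":0,"dy":-6.3,"dz":4.3,"ax":0,"ay":0,"az":0},{"hand":255,"dx":0,"dy":-6.3,"dz":4.3,"ax":0,"ay":0,"az":0},{"hand":255,"dx":0,"dy":-4.7,"dz":6,"ax":0,"ay":0,"az":0},{"hand":255,"dx":0,"dy":0,"dz":0,"ax":0,"ay":0,"az":0}]'; python3 chk.py 8
```

```text
time: 15.8
tcp_pos: [436.6, 317.1, 127.0]
orientation: [[0.05, 0.999, 0.001], [0.999, -0.05, 0.001], [0.001, 0.001, -1.0]]
wrist_force: [0.8, -0.7, -0.7]
width: 0.6
gripper_force: 0.1
15.8 [-28.47  86.84] F [ 0.83 -0.72 -0.68]
time: 16.3
tcp_pos: [412.1, 317.5, 105.9]
orientation: [[0.05, 0.999, -0.003], [0.999, -0.05, -0.002], [-0.002, -0.003, -1.0]]
wrist_force: [0.1, 0.0, -0.9]
width: 0.3
gripper_force: 0.0
16.3 [-29.29 111.39] F [ 0.11  0.05 -0.87]
```

```bash
cat > red.py <<'E'
from h import *
im,D=eyes.grab_frame('scene')
def go(im,D,tag):
    hsv=cv2.cvtColor(im,cv2.COLOR_RGB2HSV)
    m=(cv2.inRange(hsv,(0,170,70),(8,255,255))|cv2.inRange(hsv,(172,170,70),(180,255,255)))
    m[:,:215]=0;m[:,300:]=0;m[:150]=0;m[240:]=0
    n,l,s,_=cv2.connectedComponentsWithStats(m)
    R=np.array([[.0508,-.9987],[.9987,.0508]]);t=np.array([524.8,341.1])
    for k in range(1,n):
        if s[k,4]<15: continue
        ys,xs=np.nonzero((l==k)&(D>0))
        P=np.array([dep('scene',x,y,D[y,x]) for x,y in zip(xs,ys)]);J=np.c_[(P[:,:2]-t)@R,P[:,2]]
        i=np.argsort(J[:,1]);print(tag,s[k],'inner',J[i[:8]].mean(0).round(0),'outer',J[i[-8:]].mean(0).round(0))
d=np.load('pics/s7.npz');go(d['im'],d['D'],'before');go(im,D,'now')
E
python3 red.py
```

```text
before [243 174  14  23 130] inner [-21.  74. 100.] outer [-24. 103. 146.]
now [251 193  22  10 117] inner [-20.  94.  85.] outer [-22. 149. 113.]
```

The handle is following: its slope is now about 0.47 rad. Continuing down to the limit.

```bash
python3 -m crank '[{"hand":255,"dx":0.5,"dy":-4.2,"dz":5.7,"ax":0,"ay":0,"az":0},{"hand":255,"dx":0.5,"dy":-4.2,"dz":5.8,"ax":0,"ay":0,"az":0},{"hand":255,"dx":0,"dy":-3,"dz":6,"ax":0,"ay":0,"az":0},{"hand":255,"dx":0,"dy":-2,"dz":5,"ax":0,"ay":0,"az":0},{"hand":255,"dx":0,"dy":-1,"dz":4,"ax":0,"ay":0,"az":0},{"hand":255,"dx":0,"dy":0,"dz":0,"ax":0,"ay":0,"az":0}]'; python3 chk.py 8; python3 -m crank '[{"hand":255,"dx":0,"dy":0,"dz":3,"ax":0,"ay":0,"az":0},{"hand":255,"dx":0,"dy":0,"dz":2,"ax":0,"ay":0,"az":0},{"hand":255,"dx":0,"dy":0,"dz":0,"ax":0,"ay":0,"az":0}]' >/dev/null; python3 chk.py 8; python3 red.py
```

```text
time: 16.95
tcp_pos: [399.0, 319.5, 80.4]
orientation: [[0.051, 0.999, -0.001], [0.999, -0.051, -0.0], [-0.001, -0.001, -1.0]]
wrist_force: [0.2, -0.2, -0.5]
width: 0.5
gripper_force: 0.0
16.95 [-27.93 124.55] F [ 0.23 -0.17 -0.54]
17.25 [-27.77 124.06] F [ 0.57 -0.42 -0.51]
before [243 174  14  23 130] inner [-21.  74. 100.] outer [-24. 103. 146.]
now [254 204  25  11 123] inner [-22. 103.  70.] outer [-24. 164.  72.]
```

```bash
python3 -m crank '[{"hand":255,"dx":0,"dy":0,"dz":1,"ax":0,"ay":0,"az":0},{"hand":255,"dx":0,"dy":0,"dz":0.5,"ax":0,"ay":0,"az":0}]' |grep -E "tcp|wrist"; python3 -m crank '[{"hand":255,"dx":0,"dy":0,"dz":1,"ax":0,"ay":0,"az":0},{"hand":255,"dx":0,"dy":0,"dz":0,"ax":0,"ay":0,"az":0}]' |grep -E "tcp|wrist"; python3 -m crank '[{"hand":255,"dx":0,"dy":0,"dz":1,"ax":0,"ay":0,"az":0},{"hand":255,"dx":0,"dy":0,"dz":0,"ax":0,"ay":0,"az":0}]' |grep -E "tcp|wrist"
```

```text
tcp_pos: [399.4, 319.7, 74.6]
wrist_force: [-0.6, 0.2, 0.2]
tcp_pos: [399.4, 319.7, 73.5]
wrist_force: [0.2, 0.4, 1.1]
tcp_pos: [399.5, 319.8, 73.0]
wrist_force: [-0.7, -0.1, 3.6]
```

```bash
python3 -m crank '[{"hand":255,"dx":0,"dy":0,"dz":1,"ax":0,"ay":0,"az":0},{"hand":255,"dx":0,"dy":0,"dz":0,"ax":0,"ay":0,"az":0}]' |grep -E "tcp|wrist"; python3 -m crank '[{"hand":255,"dx":0,"dy":0,"dz":1,"ax":0,"ay":0,"az":0},{"hand":255,"dx":0,"dy":0,"dz":0,"ax":0,"ay":0,"az":0}]' |grep -E "tcp|wrist"; python3 -m crank '[{"hand":255,"dx":0,"dy":0,"dz":1,"ax":0,"ay":0,"az":0},{"hand":255,"dx":0,"dy":0,"dz":0,"ax":0,"ay":0,"az":0},{"hand":255,"dx":0,"dy":0,"dz":0,"ax":0,"ay":0,"az":0}]' |grep -E "tcp|wrist"
```

```text
tcp_pos: [399.6, 319.8, 72.9]
wrist_force: [-3.0, -0.4, 6.4]
tcp_pos: [399.6, 319.9, 72.8]
wrist_force: [-2.9, -2.6, 9.3]
tcp_pos: [399.6, 319.9, 72.7]
wrist_force: [-5.2, -2.6, 13.6]
```

It has reached the firm limit: no more travel while the force climbs to 13 N. Retracting and checking.

```bash
python3 -m crank '[{"hand":255,"dx":0,"dy":0,"dz":-5,"ax":0,"ay":0,"az":0},{"hand":255,"dx":0,"dy":0,"dz":-20,"ax":0,"ay":0,"az":0},{"hand":255,"dx":0,"dy":0,"dz":-40,"ax":0,"ay":0,"az":0},{"hand":255,"dx":-20,"dy":0,"dz":-40,"ax":0,"ay":0,"az":0},{"hand":255,"dx":-40,"dy":0,"dz":-20,"ax":0,"ay":0,"az":0},{"hand":255,"dx":-45,"dy":0,"dz":0,"ax":0,"ay":0,"az":0},{"hand":255,"dx":-45,"dy":0,"dz":0,"ax":0,"ay":0,"az":0},{"hand":255,"dx":0,"dy":0,"dz":0,"ax":0,"ay":0,"az":0},{"hand":255,"dx":0,"dy":0,"dz":0,"ax":0,"ay":0,"az":0}]'; python3 red.py
python3 - <<'E'
from h import *
im,D=eyes.grab_frame('scene'); im2,_=eyes.grab_frame('top'); np.savez('pics/t9.npz',im=im2)
a=cv2.resize(im[150:235,180:290],(520,402),interpolation=cv2.INTER_CUBIC)
b=cv2.resize(im2[150:200,190:270],None,fx=5,fy=5,interpolation=cv2.INTER_CUBIC)
o=np.zeros((402+10,780,3),np.uint8);o[:402,:520]=a;b=cv2.resize(b,(255,160));o[:160,525:]=b
cv2.imwrite('pics/f9.png',o[:,:,::-1])
E
```

```text
time: 19.5
tcp_pos: [391.9, 169.4, 194.4]
orientation: [[0.053, 0.999, 0.0], [0.999, -0.053, 0.001], [0.001, 0.0, -1.0]]
wrist_force: [0.6, -0.3, -0.0]
width: 0.2
gripper_force: 0.0
before [243 174  14  23 130] inner [-21.  74. 100.] outer [-24. 103. 146.]
now [254 205  25  12 149] inner [-23. 102.  70.] outer [-23. 165.  67.]
```

View pics/f9.png

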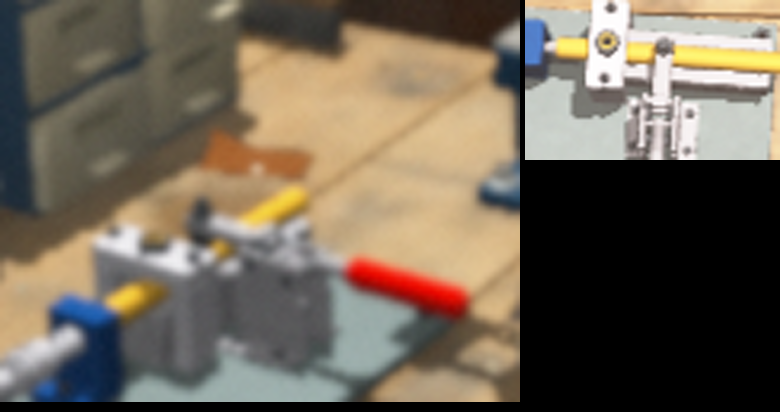

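The handle lies level at (410,285), the clamp tip bears on the tube, and the tube's end meets the spindle by the blue foot. The robot is clear, so I'm handing in.

```bash
python3 -c "
from station import r
print(r.sign_off())"
```

```text
the job is handed in; nothing more can be done
None
```

I handed the job in at about 20 s: the tube was held against the micrometer stop at about 7 N for just over a second, and the clamp was then pressed to its limit over it. The last picture shows the handle level and no visible gap at the spindle. I did not feel for the tube end again after clamping, and the hand-in returned no verdict.

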